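# Move a row of purge plugs from their rack to a row of tube coupons

## Task

Four tubes tacked on plates stand in the steel channel, ready for welding with gas inside. Move the row of purge plugs from the wooden rack onto the row of tubes: each tube gets the plug made for its bore, fully home and upright with the flange resting on the tube end all round, and let go. Leave the weld magnet and the marker pen where they lie.

Things in the scene. Friction and masses are not known exactly. Their poses are not given: they have to be found in the camera images.
- plug_26: Smallest of four aluminium purge plugs, loose, upright in the wooden rack. Origin: on the axis, at the flange's underside (35 mm above the table at the start), z up. Flange 28 mm dia, 5 thick; above, a round grip, 20 mm dia, z 5 to 33 mm, and a brass barb to z 46. Below: fitting land 17 mm dia, 8 long; cone 2.6 long to 13 mm dia; spigot 7 mm dia, 12 long, in an 11 mm hole 16 deep.
- plug_34: Second smallest of four aluminium purge plugs, loose, upright in the wooden rack. Origin: on the axis, at the flange's underside (40 mm above the table at the start), z up. Flange 36 mm dia, 5 thick; above, a round grip, 20 mm dia, z 5 to 33 mm, and a brass barb to z 46. Below: fitting land 25 mm dia, 8 long; cone 7.8 long to 13 mm dia; spigot 7 mm dia, 12 long, in an 11 mm hole 16 deep.
- plug_42: Second largest of four aluminium purge plugs, loose, upright in the wooden rack. Origin: on the axis, at the flange's underside (45 mm above the table at the start), z up. Flange 44 mm dia, 5 thick; above, a round grip, 20 mm dia, z 5 to 33 mm, and a brass barb to z 46. Below: fitting land 33 mm dia, 8 long; cone 13 long to 13 mm dia; spigot 7 mm dia, 12 long, in an 11 mm hole 16 deep.
- plug_50: Largest of four aluminium purge plugs, loose, upright in the wooden rack. Origin: on the axis, at the flange's underside (50 mm above the table at the start), z up. Flange 52 mm dia, 5 thick; above, a round grip, 20 mm dia, z 5 to 33 mm, and a brass barb to z 46. Below: fitting land 41 mm dia, 8 long; cone 18.2 long to 13 mm dia; spigot 7 mm dia, 12 long, in an 11 mm hole 16 deep.
- coupon_26: Smallest of four steel tubes, tacked upright on a plate 56x56x6 mm: outside 26 mm, bore 20 mm, open end 66 mm above the origin (71 mm above the table). Origin: under the plate, on the tube's axis, z up. Held fast in a steel channel, 60 mm from the next. Takes plug_26 with 1.5 mm play all round. Behind the row, fixed locking pliers stand on the tray wall at x 0.65, y 0.01, to z 0.29.
- coupon_34: Second smallest of four steel tubes, tacked upright on a plate 56x56x6 mm: outside 34 mm, bore 28 mm, open end 66 mm above the origin (71 mm above the table). Origin: under the plate, on the tube's axis, z up. Held fast in a steel channel, 60 mm from the next. Takes plug_34 with 1.5 mm play all round. Behind the row, fixed locking pliers stand on the tray wall at x 0.65, y 0.01, to z 0.29.
- coupon_42: Second largest of four steel tubes, tacked upright on a plate 56x56x6 mm: outside 42 mm, bore 36 mm, open end 66 mm above the origin (71 mm above the table). Origin: under the plate, on the tube's axis, z up. Held fast in a steel channel, 60 mm from the next. Takes plug_42 with 1.5 mm play all round. Behind the row, fixed locking pliers stand on the tray wall at x 0.65, y 0.01, to z 0.29.
- coupon_50: Largest of four steel tubes, tacked upright on a plate 56x56x6 mm: outside 50 mm, bore 44 mm, open end 66 mm above the origin (71 mm above the table). Origin: under the plate, on the tube's axis, z up. Held fast in a steel channel, 60 mm from the next. Takes plug_50 with 1.5 mm play all round. Behind the row, fixed locking pliers stand on the tray wall at x 0.65, y 0.01, to z 0.29.
- magnet: Red and grey arrow-shaped weld magnet, 59x84x17 mm, lying loose on the table beside the rows; origin under its centre. Not part of the job.
- pen: White marker pen with a red cap, 135 mm long, 16 mm thick, lying loose on the table beside the rows, along its own y; origin under its centre. Not part of the job.
Mind the look-alikes: they are no part of the job. Leave any black or orange look-alike of the plug_50 alone.

How it is judged:
By the outcome, as a careful person would: the job done as asked, in the order asked, and still so for the second after the job is handed in, with the robot touching nothing.
It also fails if it takes over 93 s, if anything falls off the work surface, if the arm or the gripper's body presses on something with over 40 N, if the wrist force passes 120 N, or if a joint passes its speed limit or range.

## Robot

A 6-joint arm with a two-finger parallel gripper is mounted at the origin on a cart in front of the work surface, level with it; the furniture and walls round the work are solid. World frame = base frame: x ahead of the robot, y to its left, z up, the work surface at z = 0. Lengths are in mm, angles in degrees, forces in N, time in s.
With the tool pointing down it reaches from about 300 to 850 mm from the base axis. Payload 4.2 kg.
Tool frame: the origin (TCP) lies midway between the tips of the shut fingers; the grasp point (between the pads) lies 19 mm behind it; z points along the fingers, y is the line along which they close (so a half turn about z gives the same grasp; the last joint's range is limited). The gripper opens to 91 mm and grips with 3 to 60 N. Pads are 32 mm wide; open, the fingers measure 118 mm over their backs; the gripper's body (76 mm by 178 mm) begins 60 mm behind the grasp point.
Start: joints at [73.912, 18.312, 89.639, -0, 72.044, -1.146], TCP at [148.267, 555.572, 213.976] pointing down, gripper open.
Joint ranges: [-177.97, 177.97], [-48.28, 115.42], [12.27, 149.76], [-77.06, 257.06], [2.81, 150.46], [-146.56, 146.56]. Speed limits (degrees/s): [147.25, 147.25, 180, 180, 180, 180].

## Interface

Orientations are given as [roll, pitch, yaw] about the fixed x, y, z axes, in that order (R = Rz(yaw) Ry(pitch) Rx(roll)).
In Python, from workcell import env gives the robot as it stands.
- The arm moves only by the shell command python3 -m jog 'ROWS' [FORCE]. ROWS is a JSON object of lists of equal length, an entry for each row: "jaw": the finger opening in mm, from 0 to 91.2; "slide": the shift along the tool's x, y, z in units of 30 mm (1.0 is 30 mm), a list of three; "spin": the turn about the tool's z in units of 8 degrees (1.0 is 8 degrees). In form: {"jaw": [jaw, ...], "slide": [[dx, dy, dz], ...], "spin": [spin, ...]}. A call has 1 to 10 rows; each row shifts and turns the commanded pose from where the row before left it, along the tool's axes as they then stand; what a row does not reach is not made up. A row lasts 1/10 s, in which the tool goes at most 50 mm and 8.59 degrees, less where a joint would pass 70% of its speed; a pose out of reach is approached as far as the arm can. A call is refused whole if a number of a shift passes 1 or a number of a turn 1, either way. A call with a gripper value outside its range is refused whole. The fingers move at their own pace and stop on an object; FORCE is the grip in N (left out, the last holds). Time passes only in rows, so rows that do not move let the fingers close. It gives the time, the measured TCP pose, the force, the opening and the grip force at its end, in the units of the state.
- env.state(): the state, without advancing time (a new reading comes with each control period).
- env.grab_frame(name): name is "scene" or "top" or "wrist"; returns the picture (384x512x3 uint8, red, green, blue); there is no depth.
- env.camera_model(name): a dict with "fx", "fy", "cx", "cy" (pixels), "camera_from_world" (4x4, takes a point from world to camera coordinates). Camera axes: x right, y up, looking along -z (the intrinsics and any distortion apply to the point x, -y, -z); pixel columns grow to the right and rows downward; lengths in mm; the calibration is good to about 2 mm. A picture is of the moment at which its call begins: read the wrist's pose just before it. camera_model takes no time and is no camera call; for the wrist camera it gives the pose at the moment of the call.
- env.job_done(): hands the job in; it is judged then, once.
The state is a dict: "time_s": time; "qpos": joint angles; "qvel": joint speeds; "effort": joint torques, N m; "ee_pos": TCP position; "ee_rot": TCP orientation; "force": force on the tool from outside, world axes, zero at the start; "torque": the same for the moment, N m; "gripper_width": finger opening in mm; "gripper_force": force on a finger pad.
Only numpy, scipy, OpenCV 4.12 (cv2) and the standard library are available. Lean on these libraries where they do the work, as an engineer would, in place of code of your own. Each camera call takes 0.05 s, during which the arm holds its last target. There are 200 camera calls.

## Working session

There is one attempt and no reset: what is moved stays moved. The work goes in short steps, Python scripts to look and compute and a shell command to move; the robot and the scene stay as the last step left them, time stands still between calls to the robot, and variables do not carry over. Pictures are saved under pics/ and viewed, at most 14 in all, crops included, and the job is handed in when it is done.

```bash
ls; mkdir -p pics; python3 - <<'E'
from workcell import env
import cv2, json
for n in("scene","top","wrist"):
    m=env.camera_model(n); im=env.grab_frame(n)
    cv2.imwrite(f"pics/{n}0.png",im[:,:,::-1]); print(n,{k:(v if not hasattr(v,'round') else v) for k,v in m.items()})
print(env.state())
E
```

```text
pics
scene {'fx': 409.2217176719567, 'fy': 409.2217176719567, 'cx': 253.33715274991155, 'cy': 188.96167252830378, 'camera_from_world': array([[-5.82541093e-01, -8.12551437e-01,  2.01503706e-02,
         3.06134044e+02],
       [ 4.59434390e-01, -3.08728228e-01,  8.32830668e-01,
        -3.29001365e+02],
       [-6.70496768e-01,  4.94415861e-01,  5.53160953e-01,
        -4.95125981e+02],
       [ 0.00000000e+00,  0.00000000e+00,  0.00000000e+00,
         1.00000000e+00]])}
top {'fx': 482.12895029913057, 'fy': 482.12895029913057, 'cx': 239.68799504447216, 'cy': 189.31753109400265, 'camera_from_world': array([[ 1.25794285e-02, -9.99912757e-01,  4.02937672e-03,
        -4.28385062e+01],
       [ 9.96471117e-01,  1.28703717e-02,  8.29437539e-02,
        -5.71583539e+02],
       [-8.29883772e-02,  2.97177250e-03,  9.96546084e-01,
        -1.00508309e+03],
       [ 0.00000000e+00,  0.00000000e+00,  0.00000000e+00,
         1.00000000e+00]])}
wrist {'fx': 324.3424489989372, 'fy': 324.3424489989372, 'cx': 248.1066204854926, 'cy': 192.86190541446706, 'camera_from_world': array([[ 2.58575138e-0
[... 296 characters left out ...]
     1.00000000e+00]])}
{'time_s': 0.15, 'qpos': array([ 7.39108817e+01,  1.83426823e+01,  8.96879358e+01, -1.47677651e-03,
        7.20454181e+01, -1.14674006e+00]), 'qvel': array([-0.02939344, -0.18427207, -0.13510282,  0.0249002 ,  0.09854709,
       -0.02829966]), 'effort': array([-2.98507621e-04, -4.12774873e+01, -2.32154238e+01,  7.27602490e-02,
        4.34208324e-02, -9.77835293e-05]), 'ee_pos': array([148.1750482 , 555.19741833, 213.33524982]), 'ee_rot': array([-1.79923951e+02, -1.17744836e-04,  1.65058078e+02]), 'force': array([-0.08280964, -0.45115937, -0.5654439 ]), 'torque': array([-0.04733226,  0.05144458,  0.05201831]), 'gripper_force': 0.0, 'gripper_width': 91.56596396098799}
```

View pics/top0.png

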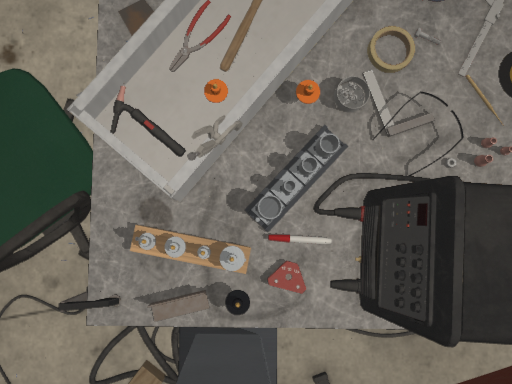

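View pics/scene0.png

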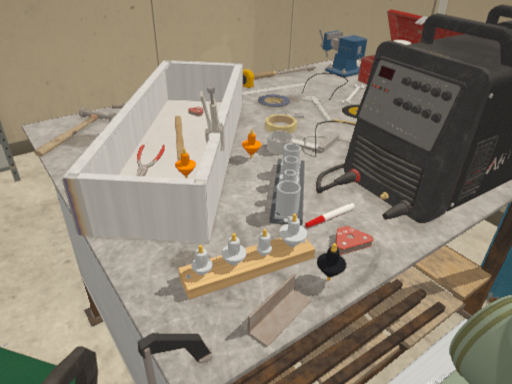

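The top picture shows the rack with four silver plugs at about (147,240), (175,246), (204,252) and (232,258). The tubes are at about (269,207), (289,186), (309,165) and (330,144). The look-alikes are orange at (216,91) and (308,92), and black at (237,302). The magnet is at (288,278), the pen at (300,239), and the pliers at (215,135). The scene view agrees: only the silver plugs standing in the rack are candidates. I'll check them in a close crop.

```bash
python3 - <<'E'
import cv2
im=cv2.imread("pics/top0.png")[120:280,120:360]
cv2.imwrite("pics/topcrop.png",cv2.resize(im,None,fx=3.333,fy=3.333,interpolation=cv2.INTER_CUBIC))
E
```

```text
(no output)
```

View pics/topcrop.png

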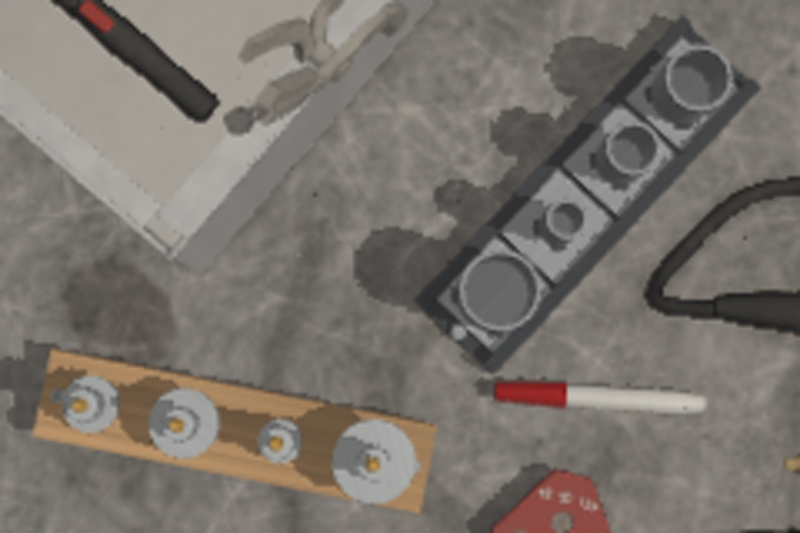

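The crop shows the silver plugs, left to right, as 34 at (147,241), 42 at (175,247), 26 at (204,252) and 50 at (232,258) in full-frame pixels, judged by flange size. From near to far, the tubes are 50 at (270,207), 26 at (289,186), 34 at (310,165) and 42 at (330,143).

```bash
cat > h.py <<'E'
import numpy as np, cv2
from scipy.spatial.transform import Rotation as Ro
def cam(m):
    T=np.array(m["camera_from_world"]);return T[:3,:3],T[:3,3]
def proj(m,P):
    R,t=cam(m);c=(np.atleast_2d(P)@R.T+t);return np.c_[m["cx"]+m["fx"]*c[:,0]/-c[:,2],m["cy"]+m["fy"]*-c[:,1]/-c[:,2]]
def ray(m,uv):
    R,t=cam(m);d=np.array([(uv[0]-m["cx"])/m["fx"],-(uv[1]-m["cy"])/m["fy"],-1.]);return -R.T@t,R.T@d/np.linalg.norm(d)
def atz(m,uv,z):
    o,d=ray(m,uv);return o+d*(z-o[2])/d[2]
def tri(obs):
    A=np.zeros((3,3));b=np.zeros(3)
    for m,uv in obs:
        o,d=ray(m,uv);M=np.eye(3)-np.outer(d,d);A+=M;b+=M@o
    P=np.linalg.solve(A,b);return P,[np.round(np.linalg.norm(proj(m,P)[0]-uv),2) for m,uv in obs]
def togo(s,target,yaw=None):
    "shift in slide units (30mm, tool axes) and spin units to TCP target; slides in present tool axes"
    R=Ro.from_euler('xyz',s["ee_rot"],degrees=True)
    d=R.inv().apply(np.array(target)-s["ee_pos"])/30
    sp=None if yaw is None else -((yaw-s["ee_rot"][2]+90)%180-90)/8
    return np.round(d,3),sp
E
python3 - <<'E'
from workcell import env
from h import *
m=env.camera_model("top")
for n,u,v,z in [("p34",90,404,45),("p42",183,424,50),("p26",280,441,40),("p50",374,461,55),("c50",500,290,71),("c26",565,219,71),("c34",632,149,71),("c42",700,77,71)]:
    print(n,atz(m,(120+u/3.333,120+v/3.333),z).round(1))
w=env.camera_model("wrist");s=env.state();R=Ro.from_euler('xyz',s["ee_rot"],degrees=True)
o,d=ray(w,(w["cx"],w["cy"]));print("cam in tool",R.inv().apply(o-s["ee_pos"]).round(1),R.inv().apply(d).round(3),"tool x in world",R.apply([1,0,0]).round(3),R.apply([0,1,0]).round(3))
E
```

```text
p34 [460.1 155.   45. ]
p42 [448.6  96.3  50. ]
p26 [438.5  37.   40. ]
p50 [427.7 -22.   55. ]
c50 [532.9 -97.4  71. ]
c26 [ 576.9 -136.9   71. ]
c34 [ 620.5 -177.8   71. ]
c42 [ 665.8 -219.7   71. ]
cam in tool [  69.1   -0.2 -170. ] [-0.246 -0.001  0.969] tool x in world [-0.966  0.258  0.   ] [ 0.258  0.966 -0.001]
```

```bash
python3 -m jog '{"jaw":[40,40,40,40,40,40,40,40,40,40],"slide":[[-0.93,-0.87,0],[-0.93,-0.87,0],[-0.93,-0.87,0],[-0.93,-0.87,0],[-0.93,-0.87,0],[-0.93,-0.87,0],[-0.93,-0.87,0],[-0.93,-0.87,0],[-0.93,-0.87,0],[-0.93,-0.87,0]],"spin":[0,0,0,0,0,0,0,0,0,0]}' 25
python3 -m jog '{"jaw":[40,40,40,40,40],"slide":[[-0.93,-0.87,0],[-0.93,-0.87,0],[-0.93,-0.87,0],[-0.93,-0.87,0],[-0.93,-0.87,0]],"spin":[0,0,0,0,0]}'
python3 -m jog '{"jaw":[40,40,40,40,40,40,40,40,40,40],"slide":[[0,0,0],[0,0,0],[0,0,0],[0,0,0],[0,0,0],[0,0,0],[0,0,0],[0,0,0],[0,0,0],[0,0,0]],"spin":[1,1,1,1,1,1,1,1,1,1]}'
python3 -m jog '{"jaw":[40,40,40,40,40],"slide":[[0,0,0],[0,0,0],[0,0,0],[0,0,0],[0,0,0]],"spin":[1,1,1,0.1,0]}'
python3 - <<'E'
from workcell import env
from h import *
import pickle
m=env.camera_model("wrist");im=env.grab_frame("wrist");pickle.dump((m,im,env.state()),open("w1.pkl","wb"))
cv2.imwrite("pics/w1.png",im[:,:,::-1]);s=env.state();print(s["time_s"],s["ee_pos"],s["ee_rot"])
E
```

```text
time_s: 1.15
ee_pos: [350.9, 230.0, 213.9]
ee_rot: [180.0, -0.0, 165.1]
force: [0.2, 0.8, -0.2]
gripper_width: 40.0
gripper_force: 0.0
time_s: 1.65
ee_pos: [452.1, 67.9, 213.8]
ee_rot: [180.0, -0.0, 165.0]
force: [0.7, 0.4, 0.0]
gripper_width: 40.3
gripper_force: 0.0
time_s: 2.65
ee_pos: [451.4, 69.4, 213.7]
ee_rot: [-180.0, 0.0, 84.7]
force: [0.4, -0.2, -0.2]
gripper_width: 39.9
gripper_force: 0.0
time_s: 3.15
ee_pos: [451.5, 69.4, 213.8]
ee_rot: [-180.0, 0.0, 60.4]
force: [-0.3, 0.0, 0.2]
gripper_width: 39.8
gripper_force: 0.0
3.2 [451.54709489  69.37994777 213.81156141] [-1.79984181e+02  8.22580708e-03  6.03920453e+01]
```

View pics/w1.png

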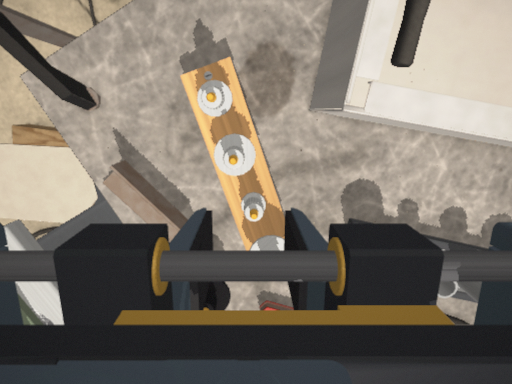

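The wrist picture shows plug_34 at (213,98), plug_42 at (235,155) and plug_26 at (254,207). plug_50 at (268,243) is half hidden by the gripper. Next I'll take more wrist views of both rows.

```bash
cat > shot.py <<'E'
import sys,pickle
from workcell import env
from h import *
n=sys.argv[1];m=env.camera_model("wrist");im=env.grab_frame("wrist");s=env.state()
pickle.dump((m,im,s),open(n+".pkl","wb"));cv2.imwrite(f"pics/{n}.png",im[:,:,::-1]);print(n,s["time_s"],s["ee_pos"].round(1),s["ee_rot"].round(2))
E
python3 -m jog '{"jaw":[40,40,40,40],"slide":[[-0.8,0.17,0],[-0.8,0.17,0],[-0.8,0.17,0],[0,0,0]],"spin":[0,0,0,0]}'>/dev/null
python3 shot.py w2
python3 -m jog '{"jaw":[40,40,40,40],"slide":[[-0.8,0.17,0],[-0.8,0.17,0],[-0.8,0.17,0],[0,0,0]],"spin":[0,0,0,0]}'>/dev/null
python3 shot.py w3
python3 -m jog '{"jaw":[40,40,40,40,40,40],"slide":[[0.05,0.9,0],[0.05,0.9,0],[0.05,0.9,0],[0.05,0.9,0],[0.05,0.9,0],[0,0,0]],"spin":[0,0,0,0,0,0]}'>/dev/null
python3 shot.py w4
python3 -m jog '{"jaw":[40,40,40],"slide":[[-0.33,0.75,0],[-0.33,0.75,0],[0,0,0]],"spin":[0,0,0]}'>/dev/null
python3 shot.py w5
python3 - <<'E'
import cv2,numpy as np
a=[cv2.imread(f"pics/w{i}.png")[:290] for i in(2,3,4,5)]
g=np.vstack([np.hstack(a[:2]),np.hstack(a[2:])]);cv2.imwrite("pics/grid.png",cv2.resize(g,None,fx=.78,fy=.78,interpolation=cv2.INTER_AREA))
E
```

```text
w2 3.65 [429.   -1.3 214. ] [ 1.80e+02 -3.00e-02  6.02e+01]
w3 4.1 [407.1 -70.7 214. ] [ 1.7999e+02 -5.0000e-02  6.0200e+01]
w4 4.75 [ 529.3 -130.2  213.2] [-1.7995e+02 -4.0000e-02  6.0330e+01]
w5 5.1 [ 556.9 -170.   213.6] [-1.7992e+02 -3.0000e-02  6.0260e+01]
```

View pics/grid.png

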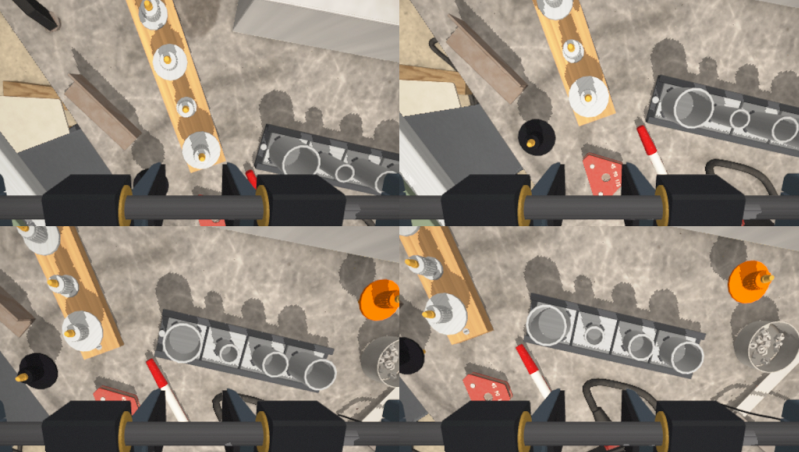

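The grid shows three of the plugs in w2 and w3 and all four tube rims in w4 and w5. In w5 the rims sit at about (190,127), (250,140), (309,155) and (369,167) in frame pixels. I'll fit known-radius circles over several views, with x, y and z all free.

```bash
cat > fit.py <<'E'
import pickle
from h import *
from scipy.ndimage import map_coordinates
from scipy.optimize import minimize
th=np.linspace(0,2*np.pi,180,endpoint=False);C=np.c_[np.cos(th),np.sin(th),0*th]
def load(n):
    m,im,s=pickle.load(open(n+".pkl","rb"));return m,cv2.GaussianBlur(cv2.cvtColor(im,cv2.COLOR_RGB2GRAY),(0,0),.7).astype(float)
def samp(v,P):
    uv=proj(v[0],P);return map_coordinates(v[1],[uv[:,1],uv[:,0]],order=1,mode='nearest')
def ok(v,P,R):
    uv=proj(v[0],P+R*C);return uv[:,0].min()>3 and uv[:,0].max()<508 and uv[:,1].min()>3 and (uv[:,1].max()<225 or v[2]=="top") 
def score(P,views,radii):
    t=0
    for v in views:
        for R in radii: # bright disc/ring edge; median-like robust: clip
            d=samp(v,P+(R-1)*C)-samp(v,P+(R+1)*C); t+=np.clip(np.abs(d) if len(radii)>1 else d,-10,50).mean()
    return t/len(views)
def fit(P0,views,radii,zfree=True):
    P0=np.array(P0,float);best=None
    vs=[v for v in views if ok(v,P0,max(radii)+2)]
    for rng,st in((8,2),(2,.5)):
        c=P0 if best is None else best
        g=np.arange(-rng,rng+.1,st)
        best=max(((c+[a,b,e]) for a in g for b in g for e in(g if zfree else[0])),key=lambda p:score(p,vs,radii))
    r=minimize(lambda p:-score(p if zfree else np.r_[p,P0[2]],vs,radii),best if zfree else best[:2],method="Nelder-Mead",options=dict(initial_simplex=None,xatol=.05))
    return (r.x if zfree else np.r_[r.x,P0[2]]),-r.fun,len(vs)
E
python3 - <<'E'
from workcell import env
from fit import *
V=[load(f"w{i}")+("w%d"%i,) for i in range(1,6)]
T=(env.camera_model("top"),cv2.cvtColor(cv2.imread("pics/top0.png"),cv2.COLOR_BGR2GRAY).astype(float),"top")
it=[("p34",(460,155,45),[18]),("p42",(449,96,50),[22]),("p26",(438.5,37,40),[14]),("p50",(428,-22,55),[26]),("c50",(533,-97,71),[25,22]),("c26",(577,-137,71),[13,10]),("c34",(620.5,-178,71),[17,14]),("c42",(666,-220,71),[21,18])]
for n,P,r in it:
    a=fit(P,V,r);b=fit(P,V,r,False);print(n,"free",a[0].round(1),round(a[1],1),a[2],"| z fixed wrist",b[0].round(1),"| top",fit(P,[T],r,False)[0].round(1))
    for v in V:
        if ok(v,np.array(P),r[0]+2): print("    ",v[2],fit(P,[v],r,False)[0].round(1))
E
```

```text
p34 free [460.9 157.2  31.6] 27.1 1 | z fixed wrist [461.8 155.9  45. ] | top [460.8 156.4  45. ]
     w1 [461.8 155.9  45. ]
p42 free [450.6  97.2  45.5] 26.2 2 | z fixed wrist [450.6  97.1  50. ] | top [449.8  96.9  50. ]
     w1 [450.5  97.2  50. ]
     w2 [450.6  96.9  50. ]
p26 free [440.   38.4  39.3] 24.8 5 | z fixed wrist [440.1  38.2  40. ] | top [439.   38.5  40. ]
     w1 [440.   37.8  40. ]
     w2 [439.9  38.5  40. ]
     w3 [439.9  38.3  40. ]
     w4 [440.6  38.3  40. ]
     w5 [440.6  38.3  40. ]
p50 free [429.5 -20.8  54.5] 32.9 4 | z fixed wrist [429.6 -20.8  55. ] | top [428.4 -21.1  55. ]
     w2 [429.6 -20.7  55. ]
     w3 [429.6 -20.9  55. ]
     w4 [429.6 -20.7  55. ]
     w5 [429.5 -20.8  55. ]
c50 free [535.1 -96.9  69.6] 94.5 3 | z fixed wrist [535.1 -96.8  71. ] | top [534.  -96.8  71. ]
     w3 [534.7 -96.8  71. ]
     w4 [535.3 -96.7  71. ]
     w5 [535.3 -96.8  71. ]
c26 free [ 579.4 -137.8   69.7] 82.9 3 | z fixed wrist [ 579.  -137.4   71. ] | top [ 578.1 -137.5   71. ]
     w3 [ 578.8 -137.2   71. ]
     w4 [ 579.5 -137.7   71. ]
     w5 [ 578.8 -137.4   71. ]
c34 free [ 623.8 -178.5   69.1] 89.0 2 | z fixed wrist [ 623.5 -177.9   71. ] | top [ 622.  -178.1   71. ]
     w4 [ 623.4 -177.8   71. ]
     w5 [ 623.7 -177.9   71. ]
c42 free [ 668.1 -219.5   68. ] 89.5 2 | z fixed wrist [ 667.3 -218.2   71. ] | top [ 666.4 -218.4   71. ]
     w4 [ 667.2 -218.2   71. ]
     w5 [ 667.5 -218.2   71. ]
```

The fits agree with the text. The free heights come out near the flange tops and tube ends, neighbours are about 60 mm apart, and the top view differs by only about 1 mm. I'll use the mean of wrist and top. Next is plug_50.

```bash
cat > go.py <<'E'
import sys
from workcell import env
from h import *
W=dict(p34=(461.3,156.1,40),p42=(450.2,97.0,45),p26=(439.5,38.4,35),p50=(429.0,-20.9,50),c50=(534.5,-96.8,71),c26=(578.6,-137.4,71),c34=(622.8,-178.0,71),c42=(666.9,-218.3,71))
s=env.state();c=np.array(s["ee_pos"]);R=Ro.from_euler('xyz',s["ee_rot"],degrees=True)
print(round(s["time_s"],2),s["ee_pos"].round(1),s["ee_rot"].round(1),s["force"].round(1),round(s["gripper_width"],1))
for a in sys.argv[1:]: # name:height_of_TCP_above_origin  or x,y,z
    if ":" in a: n,h=a.split(":");t=np.array(W[n])+[0,0,float(h)]
    else: t=np.array([float(q) for q in a.split(",")])
    print(a,"units",(R.inv().apply(t-c)/30).round(2));c=t
E
python3 go.py p50:70 p50:7.5 p50:150 c50:100 c50:40 c50:8
```

```text
5.1 [ 556.9 -170.   213.6] [-179.9   -0.    60.3] [ 0.5  0.5 -0.1] 40.3
p50:70 units [ 2.2  -6.16  3.13]
p50:7.5 units [-0.    0.    2.08]
p50:150 units [ 0.   -0.01 -4.75]
c50:100 units [-0.45  4.31  0.96]
c50:40 units [-0.  0.  2.]
c50:8 units [-0.    0.    1.07]
```

```bash
python3 -m jog '{"jaw":[40,40,40,40,40,40,40,40,40],"slide":[[0.275,-0.77,0.39],[0.275,-0.77,0.39],[0.275,-0.77,0.39],[0.275,-0.77,0.39],[0.275,-0.77,0.39],[0.275,-0.77,0.39],[0.275,-0.77,0.39],[0.275,-0.77,0.39],[0,0,0]],"spin":[0,0,0,0,0,0,0,0,0]}' 25 >/dev/null; python3 go.py p50:7.5
```

```text
6.0 [424.3 -19.1 119.1] [-1.797e+02  1.000e-01  6.040e+01] [ 0.6  0.1 -0. ] 39.8
p50:7.5 units [0.03 0.18 2.05]
```

```bash
python3 -m jog '{"jaw":[40,40],"slide":[[0,0.1,0],[0,0,0]],"spin":[0,0]}' >/dev/null; python3 go.py p50:7.5
```

```text
6.2 [433.3 -23.4 121.2] [ 1.799e+02 -1.000e-01  6.030e+01] [-0.8  0.3  1. ] 40.2
p50:7.5 units [ 0.   -0.17  2.12]
```

```bash
python3 -m jog '{"jaw":[40,40,40],"slide":[[0,0,0],[0,0,0],[0,0,0]],"spin":[0,0,0]}' >/dev/null; python3 go.py p50:7.5
```

```text
6.5 [432.2 -23.6 120.4] [180.   -0.   60.2] [ 0.9  0.4 -0.5] 40.1
p50:7.5 units [ 0.03 -0.14  2.1 ]
```

```bash
python3 -m jog '{"jaw":[40,40,40,40,40,40,40,40,40],"slide":[[0.03,-0.13,0],[0,0,0],[0,0,0.5],[0,0,0.6],[0,0,0.6],[0,0,0.3],[0,0,0.1],[0,0,0],[0,0,0]],"spin":[0,0,0,0,0,0,0,0,0]}' >/dev/null; python3 go.py p50:7.5
```

```text
7.4 [429.6 -20.6  57.9] [179.9  -0.   60.3] [-0.1  0.7 -0.6] 39.8
p50:7.5 units [-0.02 -0.01  0.01]
```

```bash
python3 shot.py g50
```

```text
g50 7.45 [429.6 -20.6  58. ] [ 1.7992e+02 -4.0000e-02  6.0260e+01]
```

View pics/g50.png

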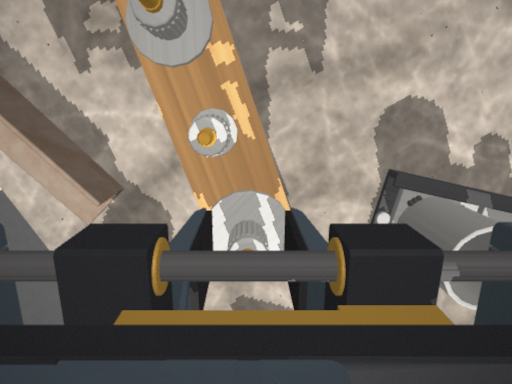

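plug_50 stands at (248,240), centred between the fingers, whose inner faces are at about 210 and 287. I'll close and lift.

```bash
python3 -m jog '{"jaw":[10,10,10,10,10],"slide":[[0,0,0],[0,0,0],[0,0,0],[0,0,0],[0,0,0]],"spin":[0,0,0,0,0]}' 30
python3 -m jog '{"jaw":[10,10,10,10,10,10,10,10,10],"slide":[[0,0,-0.2],[0,0,-0.5],[0,0,-0.8],[0,0,-0.8],[0,0,-0.8],[0,0,-0.8],[0,0,-0.5],[0,0,-0.2],[0,0,0]],"spin":[0,0,0,0,0,0,0,0,0]}'; python3 go.py c50:100 c50:42
```

```text
time_s: 7.95
ee_pos: [429.0, -20.5, 57.5]
ee_rot: [180.0, -0.0, 60.2]
force: [-0.0, -0.2, 1.2]
gripper_width: 19.6
gripper_force: 30.0
time_s: 8.85
ee_pos: [429.1, -20.6, 195.9]
ee_rot: [179.9, -0.0, 60.3]
force: [-0.3, -0.7, -1.2]
gripper_width: 19.5
gripper_force: 30.0
8.85 [429.1 -20.6 195.9] [179.9  -0.   60.3] [-0.3 -0.7 -1.2] 19.5
c50:100 units [-0.46  4.31  0.83]
c50:42 units [-0.   -0.    1.93]
```

```bash
python3 -m jog '{"jaw":[10,10,10,10,10,10,10,10,10,10],"slide":[[-0.04,0.3,0],[-0.07,0.7,0.1],[-0.07,0.8,0.1],[-0.07,0.8,0.1],[-0.07,0.8,0.1],[-0.07,0.5,0.1],[-0.04,0.3,0.1],[-0.03,0.11,0.1],[0,0,0.1],[0,0,0]],"spin":[0,0,0,0,0,0,0,0,0,0]}'>/dev/null
python3 -m jog '{"jaw":[10,10],"slide":[[0,0,0],[0,0,0]],"spin":[0,0]}'>/dev/null
python3 go.py c50:60 c50:8; python3 shot.py h50
```

```text
10.05 [534.1 -96.4 171.7] [180.   -0.   60.3] [ 0.4 -0.4 -1.5] 19.5
c50:60 units [-0.01  0.02  1.36]
c50:8 units [-0.   -0.    1.73]
h50 10.1 [534.2 -96.4 171.7] [ 1.7997e+02 -2.0000e-02  6.0280e+01]
```

View pics/h50.png

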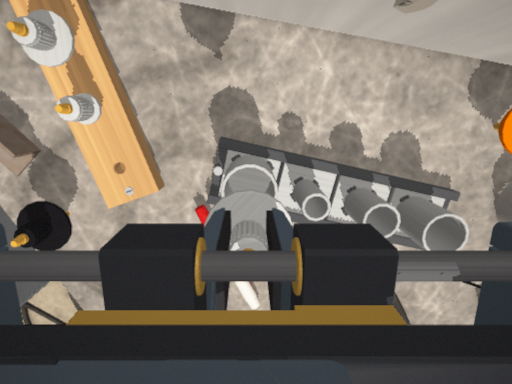

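The held plug is upright at (248,235), over tube 50 with its rim at (250,185) behind it. I'll lower it slowly while watching the force.

```bash
python3 -m jog '{"jaw":[10,10,10,10,10,10],"slide":[[-0.01,0.02,0.3],[0,0,0.6],[0,0,0.6],[0,0,0.4],[0,0,0.1],[0,0,0]],"spin":[0,0,0,0,0,0]}'
python3 -m jog '{"jaw":[10,10,10,10,10,10,10],"slide":[[0,0,0.2],[0,0,0.2],[0,0,0.2],[0,0,0.2],[0,0,0.15],[0,0,0],[0,0,0]],"spin":[0,0,0,0,0,0,0]}';python3 go.py c50:7.5
```

```text
time_s: 10.7
ee_pos: [534.6, -97.2, 110.9]
ee_rot: [-180.0, 0.0, 60.3]
force: [-0.1, -0.0, -2.0]
gripper_width: 19.5
gripper_force: 30.0
time_s: 11.4
ee_pos: [534.8, -97.3, 82.8]
ee_rot: [-180.0, -0.0, 60.3]
force: [0.7, 0.6, -1.1]
gripper_width: 18.8
gripper_force: 30.0
11.4 [534.8 -97.3  82.8] [-180.    -0.    60.3] [ 0.7  0.6 -1.1] 18.8
c50:7.5 units [ 0.01 -0.02  0.14]
```

```bash
python3 -m jog '{"jaw":[10,10,10,10],"slide":[[0,0,0.08],[0,0,0.08],[0,0,0],[0,0,0]],"spin":[0,0,0,0]}';python3 go.py c50:7.5
```

```text
time_s: 11.8
ee_pos: [535.0, -97.3, 78.6]
ee_rot: [179.9, -0.0, 60.3]
force: [-0.1, 1.1, 4.1]
gripper_width: 19.0
gripper_force: 30.0
11.8 [535.  -97.3  78.6] [179.9  -0.   60.3] [-0.1  1.1  4.1] 19.0
c50:7.5 units [ 0.01 -0.02  0.  ]
```

```bash
python3 -m jog '{"jaw":[10,36,36,36,36],"slide":[[0,0,0.04],[0,0,0],[0,0,0],[0,0,0],[0,0,0]],"spin":[0,0,0,0,0]}'
python3 -m jog '{"jaw":[38,38,38,38,38,38,38],"slide":[[0,0,-0.3],[0,0,-0.7],[0,0,-0.9],[0,0,-0.9],[0,0,-0.7],[0,0,-0.3],[0,0,0]],"spin":[0,0,0,0,0,0,0]}'>/dev/null; python3 go.py p26:70 p26:7.5; python3 shot.py a50
```

```text
time_s: 12.3
ee_pos: [534.6, -97.2, 76.5]
ee_rot: [-180.0, 0.0, 60.3]
force: [0.3, -0.6, 0.5]
gripper_width: 36.0
gripper_force: 0.0
13.0 [535.4 -97.4 192.2] [ 1.798e+02 -1.000e-01  6.030e+01] [-0.3  0.6 -0.8] 38.3
p26:70 units [ 2.34 -5.03  2.9 ]
p26:7.5 units [-0.   -0.01  2.08]
a50 13.05 [534.6 -97.3 190.9] [ 1.7998e+02 -1.0000e-02  6.0260e+01]
```

View pics/a50.png

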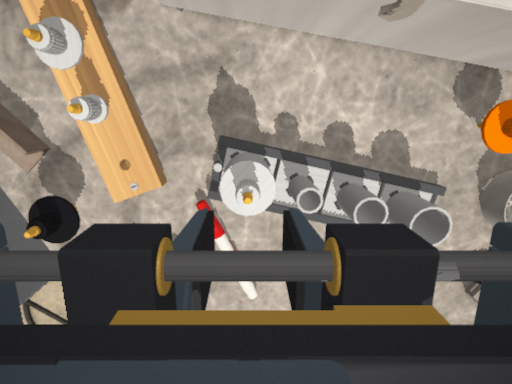

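plug_50 sits home on tube 50, with its flange at (247,188) covering the rim evenly. Next is plug_26. Its hover target is at TCP z 105, and the first rows go mostly sideways.

```bash
python3 -m jog '{"jaw":[40,40,40,40,40,40,40,40,40,40],"slide":[[0.2,-0.4,0],[0.35,-0.8,0.2],[0.4,-0.9,0.4],[0.4,-0.9,0.5],[0.4,-0.8,0.6],[0.3,-0.7,0.6],[0.2,-0.4,0.4],[0.09,-0.13,0.2],[0,0,0],[0,0,0]],"spin":[0,0,0,0,0,0,0,0,0,0]}' >/dev/null
python3 -m jog '{"jaw":[40,40],"slide":[[0,0,0],[0,0,0]],"spin":[0,0]}'>/dev/null; python3 go.py p26:7.5
```

```text
14.25 [439.3  38.2 104.3] [179.9  -0.   60.2] [-0.5  0.7  0.4] 40.0
p26:7.5 units [0.01 0.   2.06]
```

```bash
python3 -m jog '{"jaw":[40,40,40,40,40,40,40,10,10,10],"slide":[[0.01,0,0.5],[0,0,0.6],[0,0,0.6],[0,0,0.26],[0,0,0.1],[0,0,0],[0,0,0],[0,0,0],[0,0,0],[0,0,0]],"spin":[0,0,0,0,0,0,0,0,0,0]}' 30
python3 -m jog '{"jaw":[10,10,10,10,10,10,10,10,10,10],"slide":[[0,0,0],[0,0,-0.2],[0,0,-0.5],[0,0,-0.9],[0,0,-0.9],[0,0,-0.9],[0,0,-0.9],[0,0,-0.4],[0,0,-0.2],[0,0,0]],"spin":[0,0,0,0,0,0,0,0,0,0]}' 30; python3 go.py c26:90 c26:7.5
```

```text
time_s: 15.25
ee_pos: [438.9, 38.9, 42.4]
ee_rot: [180.0, -0.0, 60.3]
force: [-1.7, -0.0, 1.5]
gripper_width: 19.4
gripper_force: 30.1
time_s: 16.25
ee_pos: [438.8, 38.8, 189.6]
ee_rot: [179.9, -0.0, 60.3]
force: [0.7, 0.3, 0.0]
gripper_width: 19.1
gripper_force: 30.0
16.25 [438.8  38.8 189.6] [179.9  -0.   60.3] [0.7 0.3 0. ] 19.1
c26:90 units [-2.79  6.96  0.96]
c26:7.5 units [-0.   -0.    2.75]
```

```bash
python3 -m jog '{"jaw":[10,10,10,10,10,10,10,10,10,10],"slide":[[-0.12,0.3,0],[-0.25,0.6,0],[-0.35,0.9,0],[-0.35,0.9,0],[-0.35,0.9,0],[-0.35,0.9,0],[-0.35,0.9,0],[-0.3,0.8,0],[-0.2,0.5,0],[-0.17,0.26,0]],"spin":[0,0,0,0,0,0,0,0,0,0]}' >/dev/null
python3 -m jog '{"jaw":[10,10,10,10,10,10,10],"slide":[[0,0,0.2],[0,0,0.4],[0,0,0.3],[0,0,0.1],[0,0,0],[0,0,0],[0,0,0]],"spin":[0,0,0,0,0,0,0]}' >/dev/null; python3 go.py c26:7.5; python3 shot.py h26
```

```text
17.95 [ 578.7 -137.4  159.6] [179.9  -0.   60.3] [-0.3 -0.1 -1.3] 19.3
c26:7.5 units [-0.   -0.01  2.7 ]
h26 18.0 [ 578.7 -137.4  159.6] [ 1.7994e+02 -2.0000e-02  6.0270e+01]
```

View pics/h26.png

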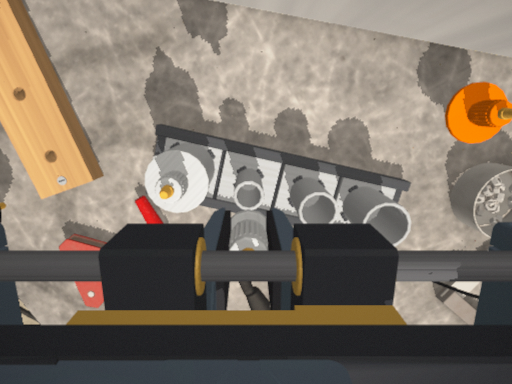

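plug_26 is held upright at (248,232), over tube 26 with its rim at (249,195). I'll lower it.

```bash
python3 -m jog '{"jaw":[10,10,10,10,10,10],"slide":[[0,0,0.3],[0,0,0.6],[0,0,0.6],[0,0,0.3],[0,0,0.1],[0,0,0]],"spin":[0,0,0,0,0,0]}' >/dev/null
python3 -m jog '{"jaw":[10,10,10,10,10,10,10],"slide":[[0,0,0.2],[0,0,0.2],[0,0,0.15],[0,0,0.1],[0,0,0],[0,0,0],[0,0,0]],"spin":[0,0,0,0,0,0,0]}';python3 go.py c26:7.5
```

```text
time_s: 19.3
ee_pos: [578.6, -137.5, 82.7]
ee_rot: [180.0, -0.0, 60.3]
force: [-0.2, -0.1, -0.4]
gripper_width: 19.3
gripper_force: 30.0
19.3 [ 578.6 -137.5   82.7] [180.   -0.   60.3] [-0.2 -0.1 -0.4] 19.3
c26:7.5 units [ 0.   -0.    0.14]
```

```bash
python3 -m jog '{"jaw":[10,10,10,10,10],"slide":[[0,0,0.08],[0,0,0.06],[0,0,0.06],[0,0,0],[0,0,0]],"spin":[0,0,0,0,0]}';python3 go.py c26:7.5
```

```text
time_s: 19.8
ee_pos: [578.7, -137.5, 78.8]
ee_rot: [179.9, -0.0, 60.3]
force: [-3.9, 1.4, 12.2]
gripper_width: 19.5
gripper_force: 30.0
19.8 [ 578.7 -137.5   78.8] [179.9  -0.   60.3] [-3.9  1.4 12.2] 19.5
c26:7.5 units [ 0.   -0.    0.01]
```

```bash
python3 -m jog '{"jaw":[36,36,36,36],"slide":[[0,0,0],[0,0,0],[0,0,0],[0,0,0]],"spin":[0,0,0,0]}'
python3 -m jog '{"jaw":[38,38,38,38,38,38,38],"slide":[[0,0,-0.3],[0,0,-0.7],[0,0,-0.9],[0,0,-0.9],[0,0,-0.7],[0,0,-0.3],[0,0,0]],"spin":[0,0,0,0,0,0,0]}'>/dev/null; python3 go.py 450,-10,190 p34:100 p34:7.5; python3 shot.py a26
```

```text
time_s: 20.2
ee_pos: [578.3, -137.4, 76.1]
ee_rot: [-180.0, 0.0, 60.3]
force: [-0.6, 0.4, -0.9]
gripper_width: 36.2
gripper_force: 0.0
20.9 [ 579.1 -137.6  192. ] [ 1.798e+02 -1.000e-01  6.030e+01] [-0.  -0.   0.4] 37.9
450,-10,190 units [ 1.56 -5.85  0.05]
p34:100 units [ 4.99 -2.42  1.66]
p34:7.5 units [-0.   -0.01  3.08]
a26 20.95 [ 578.4 -137.4  190.6] [ 1.7999e+02 -1.0000e-02  6.0260e+01]
```

View pics/a26.png

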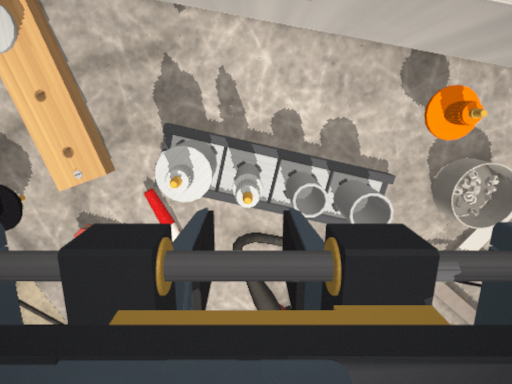

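plug_26 is home: its flange at (247,193) covers the tube rim. Next is plug_34, via a waypoint that stays clear of the pliers.

```bash
python3 -m jog '{"jaw":[40,40,40,40,40,40,40,40],"slide":[[0.1,-0.4,0],[0.2,-0.8,0],[0.25,-0.9,0],[0.25,-0.9,0],[0.25,-0.9,0],[0.25,-0.9,0],[0.2,-0.7,0],[0.06,-0.35,0]],"spin":[0,0,0,0,0,0,0,0]}' >/dev/null
python3 -m jog '{"jaw":[40,40,40,40,40,40,40,40,40,40],"slide":[[0.3,-0.15,0],[0.6,-0.3,0],[0.8,-0.4,0.1],[0.8,-0.4,0.3],[0.8,-0.4,0.4],[0.8,-0.4,0.4],[0.6,-0.3,0.3],[0.29,-0.07,0.1],[0,0,0],[0,0,0]],"spin":[0,0,0,0,0,0,0,0,0,0]}' >/dev/null
python3 -m jog '{"jaw":[40,40],"slide":[[0,0,0],[0,0,0]],"spin":[0,0]}'>/dev/null; python3 go.py p34:7.5
```

```text
22.95 [460.8 155.5 143. ] [180.   -0.   60.2] [ 0.3  0.1 -1.8] 40.0
p34:7.5 units [0.02 0.   3.18]
```

```bash
python3 -m jog '{"jaw":[40,40,40,40,40,40,40,40,10,10],"slide":[[0.02,0,0.4],[0,0,0.7],[0,0,0.8],[0,0,0.7],[0,0,0.4],[0,0,0.18],[0,0,0],[0,0,0],[0,0,0],[0,0,0]],"spin":[0,0,0,0,0,0,0,0,0,0]}' 30
python3 -m jog '{"jaw":[10,10,10],"slide":[[0,0,0],[0,0,0],[0,0,0]],"spin":[0,0,0]}' 30
python3 -m jog '{"jaw":[10,10,10,10,10,10,10,10,10,10],"slide":[[0,0,-0.2],[0,0,-0.5],[0,0,-0.9],[0,0,-0.9],[0,0,-0.9],[0,0,-0.8],[0,0,-0.5],[0,0,-0.2],[0,0,0],[0,0,0]],"spin":[0,0,0,0,0,0,0,0,0,0]}' 30; python3 go.py 445,-10,195 c34:110 c34:7.5
```

```text
time_s: 23.95
ee_pos: [461.3, 156.9, 47.8]
ee_rot: [179.9, -0.1, 60.3]
force: [0.3, 0.4, -1.7]
gripper_width: 27.0
gripper_force: 0.0
time_s: 24.25
ee_pos: [461.0, 156.9, 47.5]
ee_rot: [180.0, -0.0, 60.3]
force: [-0.5, 0.9, 3.0]
gripper_width: 19.5
gripper_force: 30.0
time_s: 25.25
ee_pos: [460.2, 156.5, 193.3]
ee_rot: [-179.9, 0.1, 60.3]
force: [0.1, -0.5, -0.8]
gripper_width: 19.6
gripper_force: 30.0
25.25 [460.2 156.5 193.3] [-1.799e+02  1.000e-01  6.030e+01] [ 0.1 -0.5 -0.8] 19.6
445,-10,195 units [-5.07  2.31 -0.05]
c34:110 units [-1.92  7.92  0.46]
c34:7.5 units [0.   0.   3.42]
```

```bash
python3 -m jog '{"jaw":[10,10,10,10,10,10,10,10],"slide":[[-0.3,0.15,0],[-0.6,0.3,0],[-0.8,0.37,0],[-0.8,0.37,0],[-0.8,0.37,0],[-0.8,0.37,0],[-0.6,0.25,0],[-0.37,0.13,0]],"spin":[0,0,0,0,0,0,0,0]}' >/dev/null
python3 -m jog '{"jaw":[10,10,10,10,10,10,10,10,10,10],"slide":[[-0.1,0.4,0],[-0.2,0.8,0],[-0.23,0.95,0],[-0.23,0.95,0],[-0.23,0.95,0],[-0.23,0.95,0],[-0.23,0.95,0],[-0.2,0.9,0],[-0.15,0.6,0],[-0.12,0.47,0]],"spin":[0,0,0,0,0,0,0,0,0,0]}' >/dev/null
python3 -m jog '{"jaw":[10,10,10,10,10,10,10],"slide":[[0,0,0],[0,0,0.3],[0,0,0.3],[0,0,0.2],[0,0,0],[0,0,0],[0,0,0]],"spin":[0,0,0,0,0,0,0]}' >/dev/null; python3 go.py c34:7.5; python3 shot.py h34
```

```text
27.75 [ 623.4 -177.5  170.6] [180.   -0.   60.3] [ 0.1  0.1 -1.8] 19.2
c34:7.5 units [-0.03 -0.01  3.07]
h34 27.8 [ 623.5 -177.5  170.7] [ 1.7994e+02 -2.0000e-02  6.0260e+01]
```

View pics/h34.png

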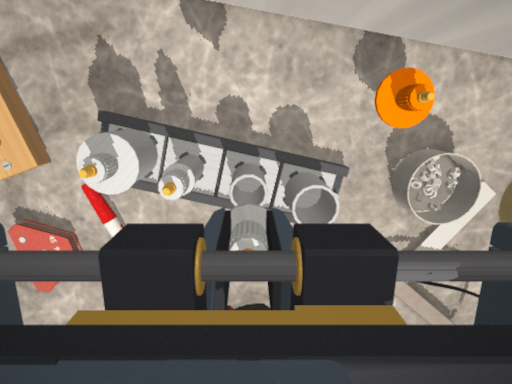

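plug_34 is held upright at (248,235), over tube 34 with its rim at (249,190). I'll lower it.

```bash
python3 -m jog '{"jaw":[10,10,10,10,10,10],"slide":[[-0.01,-0.01,0.3],[0,0,0.7],[0,0,0.6],[0,0,0.3],[0,0,0.1],[0,0,0]],"spin":[0,0,0,0,0,0]}' >/dev/null
python3 -m jog '{"jaw":[10,10,10,10,10,10,10,10],"slide":[[0,0,0.2],[0,0,0.2],[0,0,0.2],[0,0,0.2],[0,0,0.13],[0,0,0],[0,0,0],[0,0,0]],"spin":[0,0,0,0,0,0,0,0]}';python3 go.py c34:7.5
```

```text
time_s: 29.2
ee_pos: [623.1, -177.7, 82.5]
ee_rot: [180.0, -0.0, 60.3]
force: [0.5, -0.3, -0.5]
gripper_width: 19.5
gripper_force: 30.0
29.2 [ 623.1 -177.7   82.5] [180.   -0.   60.3] [ 0.5 -0.3 -0.5] 19.5
c34:7.5 units [-0.01 -0.    0.13]
```

```bash
python3 -m jog '{"jaw":[10,10,10,10,10],"slide":[[0,0,0.08],[0,0,0.06],[0,0,0.05],[0,0,0],[0,0,0]],"spin":[0,0,0,0,0]}'
python3 -m jog '{"jaw":[36,36,36,36],"slide":[[0,0,0],[0,0,0],[0,0,0],[0,0,0]],"spin":[0,0,0,0]}' >/dev/null
python3 -m jog '{"jaw":[38,38,38,38,38,38,38,38],"slide":[[0,0,-0.3],[0,0,-0.7],[0,0,-0.9],[0,0,-0.9],[0,0,-0.7],[0,0,-0.3],[0,0,0],[0,0,0]],"spin":[0,0,0,0,0,0,0,0]}'>/dev/null; python3 go.py 450,-10,190 p42:90 p42:7.5; python3 shot.py a34
```

```text
time_s: 29.7
ee_pos: [623.2, -177.8, 79.0]
ee_rot: [179.9, -0.0, 60.3]
force: [-2.7, 1.4, 10.5]
gripper_width: 19.0
gripper_force: 30.0
30.9 [ 622.3 -177.5  189.6] [-179.9    0.    60.3] [0.  0.7 0. ] 38.3
450,-10,190 units [ 2.   -7.76 -0.  ]
p42:90 units [ 3.1  -1.76  1.84]
p42:7.5 units [0.   0.   2.75]
a34 30.95 [ 622.1 -177.5  189.1] [-1.7985e+02  3.0000e-02  6.0260e+01]
```

View pics/a34.png

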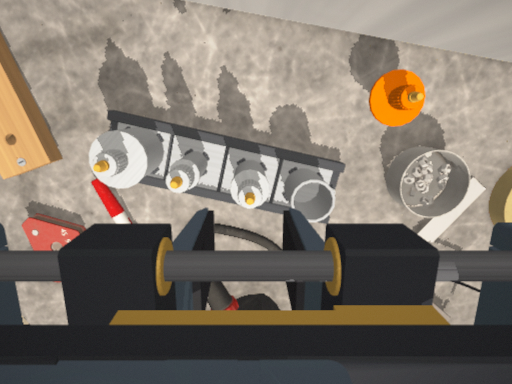

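plug_34 is home, with its flange at (249,187). Next is plug_42.

```bash
python3 -m jog '{"jaw":[40,40,40,40,40,40,40,40,40,40],"slide":[[0.1,-0.4,0],[0.2,-0.8,0],[0.25,-0.95,0],[0.25,-0.95,0],[0.25,-0.95,0],[0.25,-0.95,0],[0.25,-0.95,0],[0.2,-0.85,0],[0.15,-0.6,0],[0.1,-0.36,0]],"spin":[0,0,0,0,0,0,0,0,0,0]}' >/dev/null
python3 -m jog '{"jaw":[40,40,40,40,40,40,40,40,40,40],"slide":[[0.3,-0.17,0],[0.6,-0.34,0.2],[0.8,-0.45,0.5],[0.8,-0.45,0.6],[0.4,-0.23,0.4],[0.2,-0.12,0.14],[0,0,0],[0,0,0],[0,0,0],[0,0,0]],"spin":[0,0,0,0,0,0,0,0,0,0]}' >/dev/null; python3 go.py p42:7.5
```

```text
32.95 [451.2  96.3 135.9] [179.9  -0.   60.2] [ 0.4 -0.1  0.6] 40.3
p42:7.5 units [ 0.   -0.04  2.78]
```

```bash
python3 -m jog '{"jaw":[40,40,40,40,40,40,40,40,10,10],"slide":[[0,-0.04,0.3],[0,0,0.6],[0,0,0.8],[0,0,0.6],[0,0,0.35],[0,0,0.13],[0,0,0],[0,0,0],[0,0,0],[0,0,0]],"spin":[0,0,0,0,0,0,0,0,0,0]}' 30
python3 -m jog '{"jaw":[10,10,10],"slide":[[0,0,0],[0,0,0],[0,0,0]],"spin":[0,0,0]}' 30
python3 -m jog '{"jaw":[10,10,10,10,10,10,10,10,10,10],"slide":[[0,0,-0.2],[0,0,-0.5],[0,0,-0.9],[0,0,-0.9],[0,0,-0.9],[0,0,-0.8],[0,0,-0.5],[0,0,-0.2],[0,0,0],[0,0,0]],"spin":[0,0,0,0,0,0,0,0,0,0]}' 30; python3 go.py 445,-10,200 c42:110 c42:7.5
```

```text
time_s: 33.95
ee_pos: [450.2, 97.6, 52.5]
ee_rot: [179.9, -0.1, 60.3]
force: [-0.2, 0.1, -0.2]
gripper_width: 26.8
gripper_force: 0.0
time_s: 34.25
ee_pos: [449.9, 97.6, 52.2]
ee_rot: [180.0, -0.0, 60.3]
force: [-0.7, 0.9, 2.4]
gripper_width: 19.0
gripper_force: 30.0
time_s: 35.25
ee_pos: [449.1, 97.3, 198.1]
ee_rot: [-179.9, 0.1, 60.3]
force: [-0.7, -0.0, -1.0]
gripper_width: 19.0
gripper_force: 30.0
35.25 [449.1  97.3 198.1] [-1.799e+02  1.000e-01  6.030e+01] [-0.7 -0.  -1. ] 19.0
445,-10,200 units [-3.17  1.66 -0.06]
c42:110 units [-2.36  9.87  0.62]
c42:7.5 units [0.   0.   3.42]
```

```bash
python3 -m jog '{"jaw":[10,10,10,10,10,10],"slide":[[-0.3,0.15,0],[-0.6,0.3,0],[-0.8,0.42,0],[-0.8,0.42,0],[-0.45,0.25,0],[-0.22,0.12,0]],"spin":[0,0,0,0,0,0]}' >/dev/null
python3 -m jog '{"jaw":[10,10,10,10,10,10,10,10,10,10],"slide":[[-0.1,0.4,0],[-0.17,0.7,0],[-0.23,0.95,0],[-0.23,0.95,0],[-0.23,0.95,0],[-0.23,0.95,0],[-0.23,0.95,0],[-0.23,0.95,0],[-0.23,0.95,0],[-0.23,0.95,0]],"spin":[0,0,0,0,0,0,0,0,0,0]}' >/dev/null
python3 -m jog '{"jaw":[10,10,10,10,10,10,10,10],"slide":[[-0.15,0.7,0],[-0.1,0.47,0],[0,0,0.2],[0,0,0.3],[0,0,0.2],[0,0,0.1],[0,0,0],[0,0,0]],"spin":[0,0,0,0,0,0,0,0]}' >/dev/null; python3 go.py c42:7.5; python3 shot.py h42
```

```text
37.65 [ 667.7 -217.9  175.3] [180.   -0.   60.3] [ 0.1  0.1 -0.7] 19.0
c42:7.5 units [-0.03 -0.02  3.23]
h42 37.7 [ 667.9 -218.   175.5] [ 1.7995e+02 -2.0000e-02  6.0270e+01]
```

View pics/h42.png

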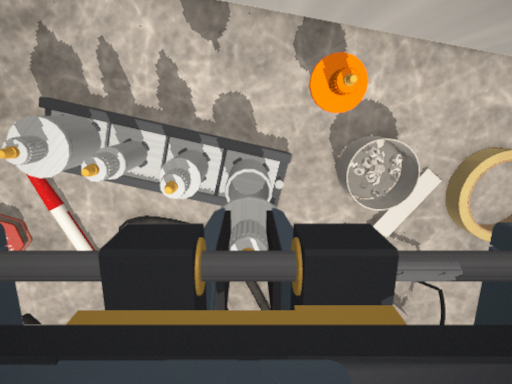

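plug_42 is held upright at (248,232), over tube 42 with its rim at (250,185). I'll lower it.

```bash
python3 -m jog '{"jaw":[10,10,10,10,10,10],"slide":[[-0.02,-0.02,0.3],[0,0,0.7],[0,0,0.7],[0,0,0.3],[0,0,0.1],[0,0,0]],"spin":[0,0,0,0,0,0]}' >/dev/null
python3 -m jog '{"jaw":[10,10,10,10,10,10,10,10],"slide":[[0,0,0.2],[0,0,0.2],[0,0,0.2],[0,0,0.2],[0,0,0.2],[0,0,0],[0,0,0],[0,0,0]],"spin":[0,0,0,0,0,0,0,0]}';python3 go.py c42:7.5
```

```text
time_s: 39.1
ee_pos: [667.2, -218.5, 82.2]
ee_rot: [180.0, -0.0, 60.3]
force: [0.5, 0.0, -1.0]
gripper_width: 19.3
gripper_force: 30.0
39.1 [ 667.2 -218.5   82.2] [180.   -0.   60.3] [ 0.5  0.  -1. ] 19.3
c42:7.5 units [-0.   -0.01  0.12]
```

```bash
python3 -m jog '{"jaw":[10,10,10,10,10],"slide":[[0,0,0.08],[0,0,0.06],[0,0,0.05],[0,0,0],[0,0,0]],"spin":[0,0,0,0,0]}'
python3 -m jog '{"jaw":[36,36,36,36],"slide":[[0,0,0],[0,0,0],[0,0,0],[0,0,0]],"spin":[0,0,0,0]}' >/dev/null
python3 -m jog '{"jaw":[38,38,38,38,38,38,38,38],"slide":[[0,0,-0.3],[0,0,-0.7],[0,0,-0.9],[0,0,-0.9],[0,0,-0.7],[0,0,-0.3],[0,0,0],[0,0,0]],"spin":[0,0,0,0,0,0,0,0]}'>/dev/null; python3 go.py 550,-175,200
python3 -m jog '{"jaw":[40,40,40,40,40,40,40],"slide":[[0,-0.5,0],[0.03,-0.9,0],[0.03,-0.9,-0.1],[0.03,-0.9,-0.1],[0,-0.5,-0.1],[0,0,0],[0,0,0]],"spin":[0,0,0,0,0,0,0]}'; python3 shot.py f1
python3 - <<'E'
from fit import *
v=load("f1")+("f",)
for n,c,R in[("50",(535.1,-96.8),26),("26",(579,-137.4),14),("34",(623.5,-178),18),("42",(667.3,-218.2),22)]:
    print(n,fit((*c,76),[v],[R],False)[0].round(1),c)
im=cv2.imread("pics/f1.png")[60:250,60:460];cv2.imwrite("pics/f1c.png",cv2.resize(im,None,fx=2,fy=2,interpolation=cv2.INTER_CUBIC))
E
```

```text
time_s: 39.6
ee_pos: [667.3, -218.5, 78.6]
ee_rot: [179.9, -0.0, 60.3]
force: [-1.8, 0.9, 8.2]
gripper_width: 19.4
gripper_force: 30.0
40.8 [ 666.3 -218.2  189.1] [-179.9    0.    60.3] [ 0.4  0.3 -0.9] 37.7
550,-175,200 units [-0.67 -4.08 -0.35]
time_s: 41.5
ee_pos: [572.0, -161.1, 198.4]
ee_rot: [-180.0, 0.0, 60.3]
force: [0.6, -0.1, -0.8]
gripper_width: 39.5
gripper_force: 0.0
f1 41.55 [ 572.3 -161.3  198.4] [-1.7996e+02  1.0000e-02  6.0260e+01]
50 [535.8 -97.4  76. ] (535.1, -96.8)
26 [ 578.5 -137.7   76. ] (579, -137.4)
34 [ 623.1 -178.2   76. ] (623.5, -178)
42 [ 667.1 -218.    76. ] (667.3, -218.2)
```

View pics/f1c.png

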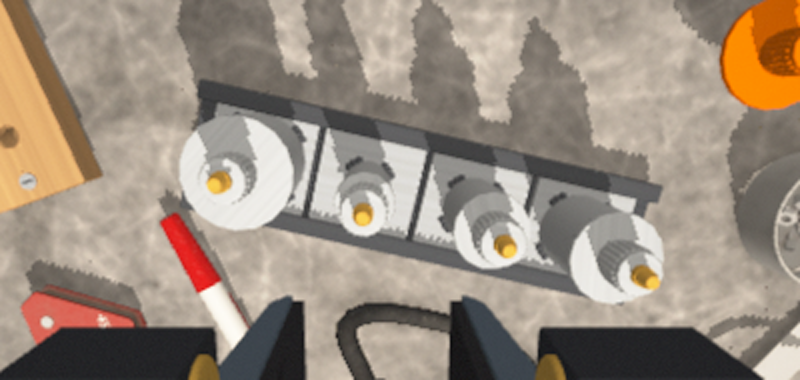

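All four flanges fit circles at the seated height of 76 mm, within 1 mm of the tube axes. In the crop (2x) they sit at about (237,172), (363,208), (491,229) and (616,260), upright and released. The pen and magnet lie untouched.

```bash
python3 -c "
from workcell import env
print(env.job_done())"
```

```text
the job is handed in; nothing more can be done
None
```

All four purge plugs are home, upright and released on their matching tubes; the job was handed in at about 42 s, with the magnet and pen left where they lay.

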